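# Shut down the ring light and push its balanced arm up

## Robot

A 6-joint arm with a two-finger parallel gripper is mounted at the origin on the work surface. World frame = base frame: x ahead of the robot, y to its left, z up, the work surface at z = 0. Lengths are in mm, angles in rad, forces in N, time in s.
With the tool pointing down it reaches from about 350 to 775 mm from the base axis. Payload 7.3 kg.
Tool frame: the origin (TCP) lies on the front face of the gripper's body, between the roots of the fingers; the fingertips stand 66 mm ahead of it and the grasp point (between the pads) lies 47 mm ahead of it (bot.tip_extent is the distance from the TCP to the fingertips, in mm); z points along the fingers, y is the line along which they close (so a half turn about z gives the same grasp; the last joint's range is limited). The gripper opens to 92 mm and grips with 3 to 60 N. Pads are 19 mm wide; open, the fingers measure 130 mm over their backs; the gripper's body (75 mm by 190 mm) begins 47 mm behind the grasp point.
Start: joints at [-1.381, 0.342, 1.524, -0, 1.275, -0.146], TCP at [173.022, -495.683, 292.241] pointing down, gripper open.
Joint ranges: [-2.53, 2.53], [-0.77, 2.02], [0.04, 2.7], [-1, 4.14], [0.28, 2.66], [-3.11, 3.11]. Speed limits (rad/s): [2.57, 2.57, 3.14, 3.14, 3.14, 3.14].

## Interface

Orientations are given as [roll, pitch, yaw] about the fixed x, y, z axes, in that order (R = Rz(yaw) Ry(pitch) Rx(roll)).
In Python, from plant import readout, viewer, order, bot gives the robot as it stands.
- The arm moves only by the shell command python3 -m creep 'ROWS'. ROWS is text: rows parted by semicolons, each of 7 numbers parted by spaces: the shift along the world's x, y, z in m, then the turn, a rotation vector about the world's x, y, z in rad, then the opening in per cent of the stroke, from 0 (shut) to 100 (fully open). A call has 1 to 8 rows; each row shifts and turns the commanded pose from where the row before left it; what a row does not reach is not made up. A row lasts 1/12 s, in which the tool goes at most 41.7 mm and 7.16 degrees, less where a joint would pass 70% of its speed; a pose out of reach is approached as far as the arm can. A call is refused whole if a number of a shift passes 0.0417 or a number of a turn 0.125, either way. A call with a gripper value outside its range is refused whole. The fingers move at their own pace and stop on an object; the grip force is fixed at half the most. Time passes only in rows, so rows that do not move let the fingers close. It gives the time, the measured TCP pose, the force, the opening and the grip force at its end, in the units of the state.
- readout.get_obs(): the state, without advancing time (a new reading comes with each control period).
- viewer.capture(name): name is "scene" or "top" or "wrist"; returns the picture (400x640x3 uint8, red, green, blue); there is no depth.
- viewer.camera_info(name): a dict with "fx", "fy", "cx", "cy" (pixels), "origin" and "rotation" of the camera in the world. Camera axes: x right, y up, looking along -z (the intrinsics and any distortion apply to the point x, -y, -z); pixel columns grow to the right and rows downward; lengths in mm; the calibration is good to about 2 mm. A picture is of the moment at which its call begins: read the wrist's pose just before it. camera_info takes no time and is no camera call; for the wrist camera it gives the pose at the moment of the call.
- order.close_job(): hands the job in; it is judged then, once.
The state is a dict: "time": time; "joint_positions": joint angles; "dq": joint speeds; "tau": joint torques, N m; "tool_pos": TCP position; "tcp_rot": TCP orientation; "contact_force": force on the tool from outside, world axes, zero at the start; "moment": the same for the moment, N m; "grip_width": finger opening in mm; "finger_force": force on a finger pad.
Only numpy, scipy, OpenCV 4.12 (cv2) and the standard library are available. Lean on these libraries where they do the work, as an engineer would, in place of code of your own. Each camera call takes 0.05 s, during which the arm holds its last target. There are 200 camera calls.

## Task

Inspection is over: put the ring light away. Press its controller's rocker switch over to off, and with your fingertips push the front of the counterweighted lamp arm steadily up past its balance point, so that it stays raised against its stop; either job may come first. Nothing is to be gripped: push gently, do not throw the arm up, keep off the counterweight, and leave everything else on the bench where it is.

Things in the scene. Friction and masses are not known exactly. Their poses are not given: they have to be found in the camera images.
- stand: Fixed camera stand on the bench: black steel base plate 280 (its x) x 220 (its y) x 12 mm, two upright chrome columns 20 mm across and 350 mm tall, 110 mm apart, at 80 mm along its +x, with a camera near the top of one of them on an arm swung round to the back. The lamp arm hangs between the columns. Origin: centre of the plate's underside, on the bench; x points from the lamp's bar (front, towards the robot) to the columns (back), z up
- hinge (a point): Middle of the lamp arm's hinge shaft, between the two columns, 150 mm above the bench and 80 mm along the stand's +x from its origin. Axes as the stand's; the hinge axis is its y
- lamp (a joint): Lamp arm angle, rad: 0 = lowered, level, on its lower stop; grows as the front rises; 1.30 = raised on the upper stop. Balances at about 0.72 (varies 0.64 to 0.80; friction may hold it within 0.06 of that). Below, it falls back; beyond, the counterweight carries it to the upper stop at about 1 rad/s (damped), so a push to 1.0 is ample. Needs 1 to 2 N upwards at the bar
- bar (a point): Middle of the round steel push bar at the front of the ring light, to be pushed straight up from below: 10 mm thick, 76 mm long, level, parallel to the hinge axis, 210 mm in front of the hinge, at its height (150 mm) when lowered. Moves with the arm; x towards the hinge, y along the bar. 25 mm gap from bar to ring; 133 mm free below it to the base plate
- ring_center (a point): Centre of the black ring light on the lamp arm, 120 mm in front of the hinge: 120 mm outside, 64 mm hole, 23 mm thick (12 mm above to 11 mm below this point). Moves with the arm
- counterweight: Steel cylinder 38 mm across, 35 mm long, on the lamp arm's tail, between the columns above the hinge while the arm is lowered. Origin at its centre, 85 mm from the hinge. Not to be touched
- controller: Fixed light controller: dark steel box 170 (x) x 110 (y) x 55 mm tall, on one side of the stand or the other. Origin: centre of its underside; its front (-x, with a green terminal block) faces roughly to the robot. On its flat top, towards the front, are the black rocker switch and, beside it (48 mm to its -y), a fixed black dimmer knob 14 mm tall
- rocker (a joint): Angle of the rocker switch, rad: 0 = on (front half raised, back half level, as found), 0.40 = off (front half pressed down level, back half raised). It stays where it is left; about 2 to 4 N pressed down on the raised end turns it
- raised_end (a point): Top of the rocker's raised front half as found, 4 mm in from its end: the place to press, straight down. About 66 mm above the bench as found, 62 mm when the switch is fully off. Moves with the rocker
- rocker_middle (a point): Point over the rocker's pivot, at its top, 62 mm above the bench; axes as the controller's. The rocker is dished, 30 mm (x) by 22 mm (y), its raised half leaning up by 0.4 rad to 68 mm above the bench, 45 mm in front of and 18 mm to the +y side of the controller's centre, in a flat bezel that stands 2 mm above the controller's top; even pressed down the front half stays 7 mm proud of the top
- sample: the small white carton under the ring light, 75 x 70 x 55 mm; origin at the centre of its underside. Leave it where it is
- tube: upright white tube with a terracotta band, 40 mm across, 100 mm tall, on the base plate beside the ring light; origin at the centre of its underside. Leave it where it is
- carton: brown cardboard carton 160 x 110 x 60 mm on the bench; origin at the centre of its underside. Leave it where it is
- lens: black lens standing on the bench, 40 mm across, 60 mm tall; origin at the centre of its underside. Leave it where it is
- spare_ring: spare black ring light lying flat on the bench, 90 mm across, 20 mm tall, with a 52 mm hole; origin at the centre of its underside. Leave it where it is
- driver: screwdriver lying behind the stand. Leave it where it is
- cleaner: bottle of cleaner, 52 mm across, 140 mm tall; origin at the centre of its underside. Leave it where it is
- mug: white mug, 80 mm across, 90 mm tall; origin at the centre of its underside. Leave it where it is
Mind the look-alikes: they are no part of the job. What is shaped like the controller but turquoise is not meant.

How it is judged (in metres and radians):
At the end, for the whole second after the job is handed in: The lamp arm stands raised at its upper stop (over 1.20 of 1.30 rad) and at rest, and the rocker switch is off (over 0.30 of 0.40 rad) (value of joint lamp above 1.2 rad and velocity of joint lamp between -0.1 and 0.1 rad/s and value of joint rocker above 0.3 rad); the robot touches nothing.
It fails at once if the lamp arm or stand is gripped, or pushed with more than 35 N (contact force between the fingers and stand above 35 N).
It fails at once if the switch or its controller is gripped, or pressed with more than 35 N (contact force between the fingers and controller above 35 N).
It fails at once if the lamp arm is thrown up (faster than 3 rad/s) (velocity of joint lamp above 3 rad/s).
It fails at once if the counterweight is touched (contact force between any of the fingers, the arm and counterweight above 0.5 N).
It fails at once if a loose thing on the bench is shifted by more than 25 mm or lifted (distance of any of sample, tube, carton, lens, spare_ring, driver, cleaner, mug from where it was at the start of the episode above 0.025 m).
It also fails if it takes over 54 s, if anything falls off the work surface, if the arm or the gripper's body presses on something with over 40 N, if the wrist force passes 120 N, or if a joint passes its speed limit or range.

## Working session

There is one attempt and no reset: what is moved stays moved. The work goes in short steps, Python scripts to look and compute and a shell command to move; the robot and the scene stay as the last step left them, time stands still between calls to the robot, and variables do not carry over. Pictures are saved under pics/ and viewed, at most 10 in all, crops included, and the job is handed in when it is done.

```bash
ls; mkdir -p pics; python3 - <<'E'
from plant import readout, viewer, order, bot
import cv2
for n in ("scene","top"):
    cv2.imwrite(f"pics/{n}0.png",viewer.capture(n)[:,:,::-1])
    print(n,viewer.camera_info(n))
print(readout.get_obs())
E
```

```text
pics
scene {'fx': 507.07171755074114, 'fy': 507.07171755074114, 'cx': 316.4543835210591, 'cy': 196.0141472753503, 'origin': array([ 918.86111817, -822.76105209, 1224.59705264]), 'rotation': array([ 0.70430365, -0.01820468,  0.52723735])}
top {'fx': 475.7854878572653, 'fy': 475.7854878572653, 'cx': 315.60710464443065, 'cy': 198.4120324135674, 'origin': array([ 308.84578118,  -29.73401229, 1431.61576283]), 'rotation': array([ 0.12506484,  0.01441747, -1.55844443])}
{'time': 0.1, 'joint_positions': array([-1.38101742e+00,  3.42638928e-01,  1.52491330e+00, -1.85272526e-05,
        1.27538622e+00, -1.46001933e-01]), 'dq': array([-8.81841589e-04, -2.88647819e-03, -9.42054589e-04, -7.86101298e-04,
        5.94454602e-05, -8.31511047e-04]), 'tau': array([ 1.63403183e-03, -4.32004952e+01, -2.44694245e+01,  7.19166943e-02,
        5.26420923e-02, -5.08336950e-05]), 'tool_pos': array([ 172.95545415, -495.40819956,  291.62458177]), 'tcp_rot': array([-3.14025860e+00, -1.78262759e-04,  3.35786128e-01]), 'contact_force': array([-0.12505891, -0.56253016, -0.00177983]), 'moment': array([ 0.01119514, -0.03331699, -0.02921769]), 'finger_force': 0.0, 'grip_width': 91.87977078361656}
```

View pics/scene0.png

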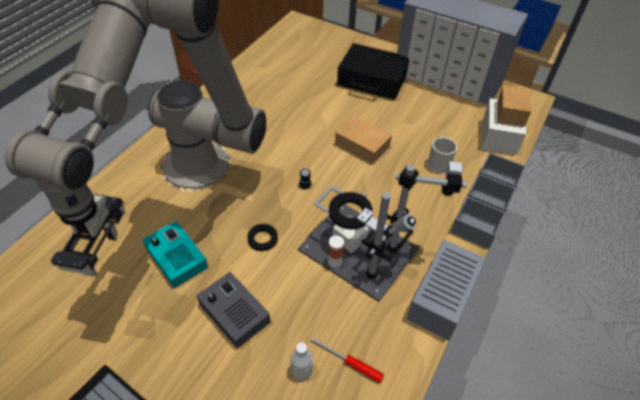

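View pics/top0.png

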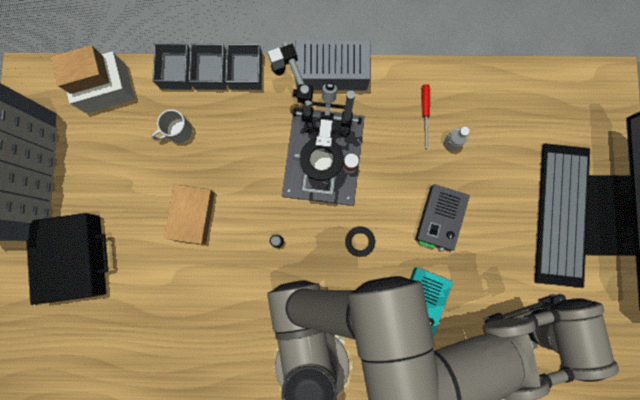

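Scene: the dark controller is at (233,308) with its turquoise look-alike at (175,253). The stand is at (358,250), with the ring at (350,210) and the bar just in front at about (330,198). Top: the dark controller is at (443,218), turquoise at (430,290), the ring at (320,160) and the bar at about (319,190). The other look-alike is the spare ring at (360,241). By its colour I choose the dark box. Next is a close crop.

```bash
cat > h.py <<'E'
import numpy as np, cv2
from scipy.spatial.transform import Rotation as Ro
from plant import readout, viewer, order, bot
F=np.diag([1,-1,-1.])
def cam(n):
    i=viewer.camera_info(n); R=Ro.from_euler('xyz',i['rotation']).as_matrix()
    return i,R,np.array(i['origin'])
def proj(n,P,c=None):
    i,R,o=c or cam(n); q=(np.atleast_2d(P)-o)@R@F
    return np.c_[i['fx']*q[:,0]/q[:,2]+i['cx'], i['fy']*q[:,1]/q[:,2]+i['cy']]
def at_z(n,uv,z,c=None):
    i,R,o=c or cam(n); u,v=uv
    d=R@F@np.array([(u-i['cx'])/i['fx'],(v-i['cy'])/i['fy'],1]); return o+d*(z-o[2])/d[2]
E
python3 - <<'E'
from h import *
t=cv2.imread('pics/top0.png');s=cv2.imread('pics/scene0.png')
def c(im,x,y,w=80,h=60): return cv2.resize(im[y:y+h,x:x+w],(400,300),interpolation=cv2.INTER_CUBIC)
m=np.vstack([np.hstack([c(t,400,185),c(s,190,262,100,75)]),np.hstack([c(t,270,80,176,132),c(s,295,150,140,105)])])
cv2.imwrite('pics/m.png',m)
print(at_z('top',(443,212),55),at_z('scene',(233,300),55),at_z('top',(320,160),150))
E
```

```text
[ 445.92116231 -377.03094461   55.        ] [ 429.90049292 -366.85522106   55.        ] [576.0465891  -20.00336383 150.        ]
```

View pics/m.png

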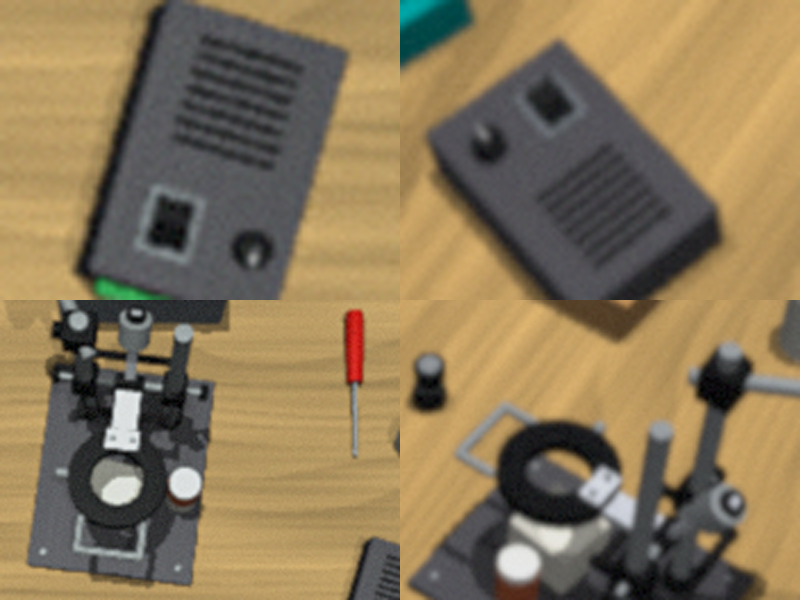

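The upper crops show the dark box with its bezel and rocker at top px (434,229.6), scene px (227.8,287.3). Beside it is the knob, and at the front the green terminal block, so it is the right one. In the lower crops the bar runs between top px (304,189.5) and (333,192), scene px (316,204) and (332,187).

```bash
python3 - <<'E'
from h import *
from scipy.optimize import least_squares
np.set_printoptions(precision=1,suppress=True)
ct,cs=cam('top'),cam('scene')
print('rocker',at_z('top',(434,229.6),58,ct),at_z('scene',(227.75,287.25),58,cs))
print('knob base',at_z('top',(450.4,235.6),62,ct),at_z('scene',(211.8,296.5),62,cs))
for a in [(304,189.5),(333,192.2)]: print('bar t',at_z('top',a,150,ct))
for a in [(316,204.3),(331.8,186.8)]: print('bar s',at_z('scene',a,150,cs))
# controller corners
for a in [(433,185),(469.6,195),(417,239.5)]: print('ctl',at_z('top',a,55,ct))
for a in [(197.3,295.5),(229.8,272),(269.5,314)]: print('ctl s',at_z('scene',a,55,cs))
# plate corners top
for a in [(270+28/2.273,80+265/2.273),(270+190/2.273,80+285/2.273),(270+213/2.273,80+82/2.273)]: print('plate',at_z('top',a,12,ct))
print('tube',at_z('top',(270+185/2.273,80+183/2.273),112,ct),'ring',at_z('top',(270+117/2.273,80+183/2.273),160,ct))
print('lens',at_z('top',(277,241),60),'carton',at_z('top',(190,214),60),'spare',at_z('top',(360,241),20))
E
```

```text
rocker [ 394.5 -349.4   58. ] [ 397.3 -344.9   58. ]
knob base [ 377.6 -394.9   62. ] [ 380.3 -389.2   62. ]
bar t [493.9  22.6 150. ]
bar t [487.3 -56.3 150. ]
bar s [490.2 -50.1 150. ]
bar s [496.3  28.2 150. ]
ctl [ 524.7 -349.6   55. ]
ctl [ 496.4 -455.1   55. ]
ctl [ 365.6 -300.9   55. ]
ctl s [ 343.2 -403.4   55. ]
ctl s [ 372.8 -303.4   55. ]
ctl s [ 532.2 -351.8   55. ]
plate [491.6  93.3  12. ]
plate [ 467.2 -121.2   12. ]
plate [ 743.4 -151.6   12. ]
tube [ 583.3 -108.3  112. ] ring [572.6 -24.1 160. ]
lens [356.4 101.7  60. ] carton [431.6 356.5  60. ] spare [ 360.7 -139.9   20. ]
```

```bash
python3 -m creep '0.03 0.022 0 0 0 -0.1 0;0.03 0.022 0 0 0 -0.1 0;0.03 0.022 0 0 0 -0.1 0;0.03 0.022 0 0 0 -0.1 0;0.03 0.022 -0.02 0 0 -0.1 0;0.03 0.022 -0.035 0 0 -0.125 0;0.03 0.02 -0.035 0 0 0 0;0 0 -0.03 0 0 0 0'; python3 - <<'E'
from h import *
print([x for x in dir(bot) if x[0]!='_'])
o=readout.get_obs(); print(o['joint_positions'],o['tool_pos'],o['tcp_rot'])
i=cam('wrist');cv2.imwrite('pics/w1.png',viewer.capture('wrist')[:,:,::-1]);print(i)
p=o['tool_pos'];R=Ro.from_euler('xyz',o['tcp_rot']).as_matrix();print('tip px',proj('wrist',p+R@[0,0,66],i),proj('wrist',[[396,-347,62],[386.5,-344,66]],i))
E
```

```text
time: 0.77
tool_pos: [375.0, -348.7, 184.4]
tcp_rot: [-3.141, -0.002, -0.284]
contact_force: [-0.5, -0.1, 0.2]
grip_width: 42.9
finger_force: 0.0
['Unreachable', 'tip_extent']
[-0.89962057  0.43341407  1.71184463  0.00174816  0.99507156  0.95440723] [ 374.99579328 -348.74251375  184.41039704] [-3.14112456e+00 -1.87789423e-03 -2.84182767e-01]
({'fx': 286.7510297303208, 'fy': 286.7510297303208, 'cx': 317.4346094648029, 'cy': 197.57084402929647, 'origin': array([ 443.11033313, -368.80934677,  277.38699976]), 'rotation': array([-2.64053047e-01,  2.87412384e-04, -1.85568502e+00])}, array([[-2.81050623e-01,  9.26451146e-01,  2.50397325e-01],
       [-9.59692901e-01, -2.71237454e-01, -7.36191493e-02],
       [-2.87412380e-04, -2.60995243e-01,  9.65340044e-01]]), array([ 443.11033313, -368.80934677,  277.38699976]))
tip px [[317.26843979 242.48589705]] [[307.5516515  188.94973254]
 [307.22102503 202.78945854]]
```

View pics/w1.png

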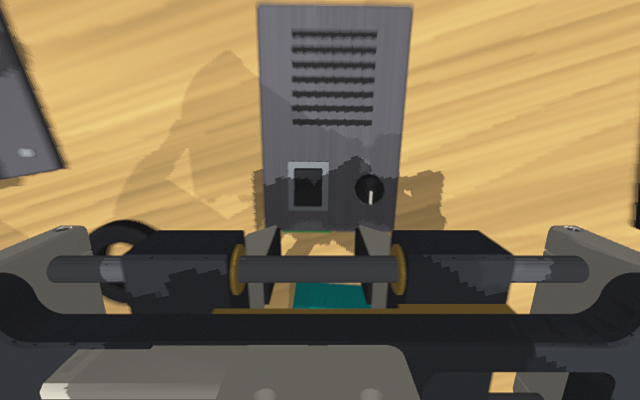

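The wrist picture shows the bezel centred at (308,186), within about 1.5 mm of the prediction (307.6,189). The knob is to the right at (369,188). I am moving over the raised end.

```bash
python3 -m creep '0.011 0.005 0 0 0 -0.006 0;0 0 0 0 0 0 0;0 0 -0.015 0 0 0 0;0 0 -0.015 0 0 0 0;0 0 -0.012 0 0 0 0;0 0 -0.003 0 0 0 0;0 0 0 0 0 0 0;0 0 0 0 0 0 0'
```

```text
time: 1.48
tool_pos: [382.6, -347.5, 141.3]
tcp_rot: [3.141, -0.001, -0.294]
contact_force: [0.2, 0.6, 0.4]
grip_width: 0.5
finger_force: 0.0
```

```bash
python3 -m creep '0.003 0.003 -0.002 0 0 0 0;0 0 -0.002 0 0 0 0;0 0 -0.002 0 0 0 0;0 0 -0.002 0 0 0 0;0 0 -0.001 0 0 0 0;0 0 0 0 0 0 0'
```

```text
time: 1.98
tool_pos: [385.2, -343.5, 131.2]
tcp_rot: [-3.141, 0.001, -0.293]
contact_force: [-1.5, 0.2, 3.2]
grip_width: 0.3
finger_force: 1.3
```

Contact, 3.2 N upward, so the rocker is turning.

```bash
python3 -m creep '0 0 -0.001 0 0 0 0;0 0 -0.001 0 0 0 0;0 0 -0.001 0 0 0 0;0 0 -0.0005 0 0 0 0;0 0 0 0 0 0 0'
```

```text
time: 2.4
tool_pos: [385.6, -343.7, 127.8]
tcp_rot: [3.142, 0.0, -0.294]
contact_force: [-1.6, 0.8, 1.4]
grip_width: 0.3
finger_force: 1.2
```

```bash
python3 -m creep '0 0 -0.001 0 0 0 0;0 0 -0.0005 0 0 0 0;0 0 0 0 0 0 0'
```

```text
time: 2.65
tool_pos: [385.7, -343.7, 127.6]
tcp_rot: [3.141, -0.001, -0.293]
contact_force: [-6.4, 3.5, 15.0]
grip_width: 0.3
finger_force: 7.6
```

15 N at tip height 61.6 mm: the rocker is at its stop. I lift and check with the wrist camera.

```bash
python3 -m creep '0 0 0.01 0 0 0 0;-0.01 0 0.04 0 0 0 0;-0.01 0.01 0.03 0 0 0 0;0 0 0 0 0 0 0;0 0 0 0 0 0 0'; python3 - <<'E'
from h import *
i=cam('wrist');im=viewer.capture('wrist')[:,:,::-1]
c=proj('wrist',[397,-347,62],i)[0];print(c);x,y=(int(v) for v in c)
y0=max(y-60,0);x0=x-80
cv2.imwrite('pics/w2.png',cv2.resize(im[y0:y0+120,x0:x0+160],(640,480),interpolation=cv2.INTER_CUBIC))
E
```

```text
time: 3.07
tool_pos: [366.3, -334.2, 208.1]
tcp_rot: [3.139, -0.004, -0.294]
contact_force: [0.0, 0.7, -0.9]
grip_width: 0.2
finger_force: 0.0
[320.7993046  167.19343416]
```

View pics/w2.png

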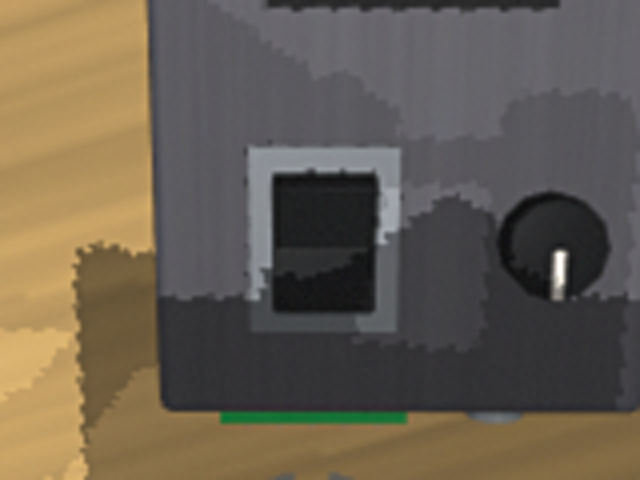

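The crop shows the rocker at (325,243) with its two halves now shaded differently, the back half standing, which matches off. On to the lamp.

```bash
python3 -m creep '0 0.03 0.04 0 0 0.03 0;0 0.04 0.02 0 -0.05 0.03 0;0 0.04 0 0 -0.1 0.03 0;0 0.04 0 0 -0.1 0.03 0;0 0.04 0 0 -0.1 0.03 0;0 0.04 0 0 -0.1 0.03 0;0 0.04 0 0 -0.1 0.01 0;0 0.04 0 0 -0.1 0 0'; python3 -m creep '0 0.014 0 0 -0.1 0 0;0 0 0 0 -0.1 0 0;0 0 0 0 -0.1 0 0;0 0 0 0 -0.1 0 0;0 0 0 0 0 0 0;0 0 0 0 0 0 0'; python3 - <<'E'
from h import *
o=readout.get_obs(); print(o['joint_positions'],o['tool_pos'],o['tcp_rot'])
R=Ro.from_euler('xyz',o['tcp_rot']).as_matrix();print(R)
E
```

```text
time: 3.78
tool_pos: [364.8, -30.7, 257.6]
tcp_rot: [-3.024, -0.642, -0.14]
contact_force: [2.1, 0.9, 1.2]
grip_width: -0.0
finger_force: 0.0
time: 4.28
tool_pos: [365.6, -16.4, 255.1]
tcp_rot: [-2.951, -0.837, -0.168]
contact_force: [1.2, -0.1, 0.2]
grip_width: 0.7
finger_force: 0.0
[-0.62524889 -0.14206248  2.50451176  1.45678778  0.51820138 -0.21545956] [365.60235351 -16.39196296 255.11350254] [-2.95056573 -0.83674725 -0.16814493]
[[ 0.66043404 -0.02532729  0.7504568 ]
 [-0.11210716 -0.99155514  0.06519494]
 [ 0.74246809 -0.12718853 -0.65769614]]
```

```bash
cat >> h.py <<'E'
def goal(tilt,yaw=-0.1): return Ro.from_euler('z',yaw)*Ro.from_euler('y',-np.deg2rad(tilt))*Ro.from_euler('x',np.pi)
def turn(tilt,yaw=-0.1):
    o=readout.get_obs(); return (goal(tilt,yaw)*Ro.from_euler('xyz',o['tcp_rot']).inv()).as_rotvec()
E
python3 - <<'E'
from h import *
for t in (48,55,60): print(t,turn(t).round(3))
E
python3 -m creep '0.015 0 -0.03 0 0 0 0;0.01 0 -0.03 0 0 0 0;0 0 -0.03 0 0 0 0;0 0 0 0 0 0 0'
python3 - <<'E'
from h import *
o=readout.get_obs(); print(o['joint_positions'],o['tool_pos'],o['tcp_rot'])
for t in (48,55,60): print(t,turn(t).round(3))
E
```

```text
48 [-0.127  0.016 -0.074]
55 [-0.134 -0.106 -0.082]
60 [-0.14  -0.193 -0.087]
time: 4.62
tool_pos: [381.9, -12.2, 206.3]
tcp_rot: [-2.925, -0.842, -0.171]
contact_force: [-0.8, 0.6, -0.6]
grip_width: 0.4
finger_force: 0.0
[-0.58139234  0.08118594  2.57008189  1.97289879  0.55834365 -0.77374957] [381.91116238 -12.20658968 206.33782793] [-2.92482937 -0.84174789 -0.171474  ]
48 [-0.143  0.024 -0.09 ]
55 [-0.149 -0.098 -0.099]
60 [-0.154 -0.185 -0.105]
```

```bash
python3 -m creep '0.02 0 -0.01 -0.03 0 -0.02 0;0 0 -0.02 -0.03 0 -0.02 0;0 0 -0.02 -0.03 0 -0.02 0;0 0 -0.02 -0.03 0 -0.02 0;0 0 0 -0.03 0 -0.02 0;0 0 0 0 0 0 0'
python3 - <<'E'
from h import *
o=readout.get_obs(); print(o['joint_positions'],o['tool_pos'],o['tcp_rot'])
for t in (48,55,60): print(t,turn(t).round(3))
E
```

```text
time: 5.12
tool_pos: [399.6, -9.4, 150.6]
tcp_rot: [-3.103, -0.869, -0.117]
contact_force: [0.9, 0.3, 0.0]
grip_width: 0.7
finger_force: 0.0
[-0.36069359  0.36489446  2.6238953   2.80153936  0.72428209 -1.47198422] [399.58274813  -9.40666201 150.56000317] [-3.10334672 -0.86893201 -0.11731263]
48 [-0.022  0.034 -0.012]
55 [-0.033 -0.088 -0.013]
60 [-0.041 -0.175 -0.014]
```

```bash
python3 -m creep '0.012 0 -0.004 -0.01 -0.02 0 0;0.012 0 0 -0.01 -0.03 0 0;0.011 0.001 0 -0.01 -0.04 0 0;0 0 0 -0.01 -0.04 -0.01 0;0 0 0 0 -0.045 0 0;0 0 0 0 0 0 0'
python3 - <<'E'
from h import *
o=readout.get_obs(); print(o['joint_positions'],o['tool_pos'],o['tcp_rot'],o['contact_force'])
for t in (48,55,60): print(t,turn(t).round(3))
cv2.imwrite('pics/s3.png',cv2.resize(viewer.capture('scene')[110:310,230:470,::-1],(720,600),interpolation=cv2.INTER_CUBIC))
E
```

```text
time: 5.62
tool_pos: [435.1, -8.7, 148.4]
tcp_rot: [-3.135, -1.054, -0.103]
contact_force: [0.8, 0.1, 0.1]
grip_width: 0.6
finger_force: 0.0
[-0.30457262  0.56971299  2.63431996  2.93825908  1.11513721 -1.58127549] [435.13360824  -8.68912208 148.39590131] [-3.13452834 -1.05401096 -0.10258844] [0.78606286 0.07240728 0.11170882]
48 [ 0.018  0.216 -0.003]
55 [ 0.006  0.094 -0.003]
60 [-0.003  0.007 -0.004]
```

View pics/s3.png

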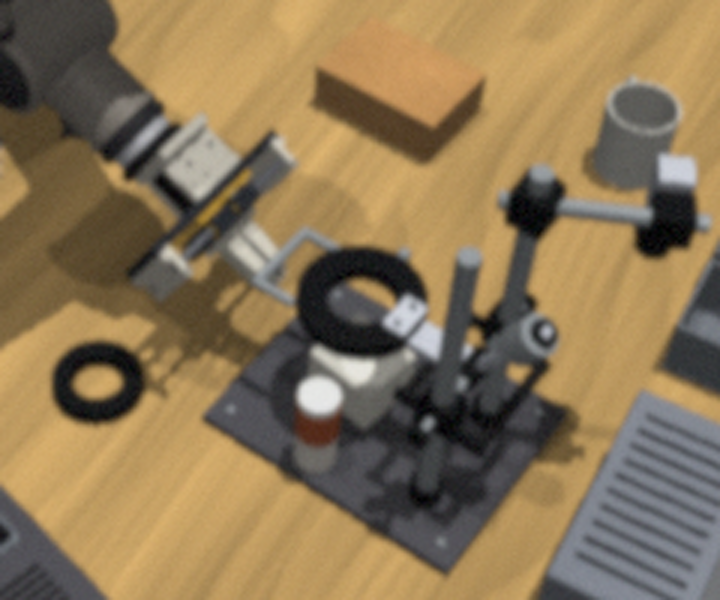

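The closed fingers lie under the bar (about (265,262) in the crop), clear of the ring. I raise to contact.

```bash
python3 -m creep '0 0 0.004 0 0 0 0;0 0 0.004 0 0 0 0;0 0 0.004 0 0 0 0;0 0 0.004 0 0 0 0;0 0 0.003 0 0 0 0;0 0 0.003 0 0 0 0;0 0 0.003 0 0 0 0;0 0 0 0 0 0 0'
```

```text
time: 6.33
tool_pos: [434.2, -10.2, 173.5]
tcp_rot: [3.131, -1.052, -0.091]
contact_force: [-0.2, 0.8, -1.6]
grip_width: 0.8
finger_force: 0.6
```

Contact with the bar at 1.6 N. Now I follow its arc.

```bash
python3 -m creep '0.0005 0 0.01 0 0 0 0;0.001 0 0.01 0 0 0 0;0.0015 0 0.01 0 0 0 0;0.002 0 0.01 0 0 0 0;0.0025 0 0.01 0 0 0 0;0.003 0 0.01 0 0 0 0;0.0035 0 0.01 0 0 0 0;0.001 0 0.002 0 0 0 0'
```

```text
time: 7.0
tool_pos: [449.8, -10.4, 246.4]
tcp_rot: [3.13, -1.054, -0.091]
contact_force: [-0.1, -0.9, 0.0]
grip_width: 0.0
finger_force: 0.3
```

```bash
python3 - <<'E'
from h import *
print(readout.get_obs()['contact_force'],readout.get_obs()['finger_force'])
cv2.imwrite('pics/s4.png',cv2.resize(viewer.capture('scene')[110:310,230:470,::-1],(720,600),interpolation=cv2.INTER_CUBIC))
E
```

```text
[-0.0521859  -0.8939434   0.03680093] 0.3198116831481457
```

View pics/s4.png

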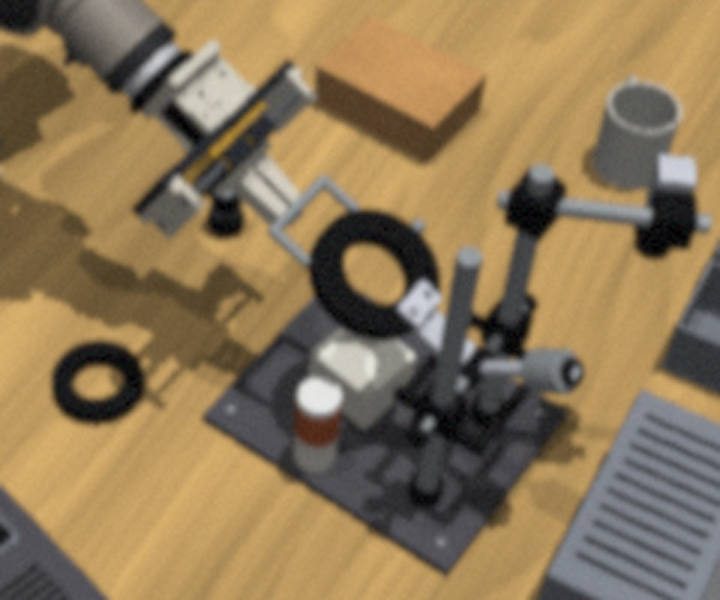

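The bar (about (298,205)) rests mid-length on the fingers and the arm is up about 0.39 rad. I continue.

```bash
python3 -m creep '0.006 -0.0005 0.011 0 0 0 0;0.005 -0.0005 0.0095 0 0 0 0;0.005 -0.0005 0.009 0 0 0 0;0.0055 -0.0005 0.009 0 0 0 0;0.006 -0.0005 0.0085 0 0 0 0;0.0065 -0.0005 0.008 0 0 0 0;0.007 -0.0005 0.008 0 0 0 0;0.0075 -0.0005 0.0075 0 0 0 0'; python3 -m creep '0.0075 -0.0005 0.0075 0 0 0 0;0.008 -0.0005 0.007 0 0 0 0;0.008 -0.0005 0.006 0 0 0 0;0.008 -0.0005 0.006 0 0 0 0;0 0 0 0 0 0 0;0 0 0 0 0 0 0;0 0 0 0 0 0 0;0 0 0 0 0 0 0'; python3 - <<'E'
from h import *
cv2.imwrite('pics/s5.png',cv2.resize(viewer.capture('scene')[90:290,230:470,::-1],(720,600),interpolation=cv2.INTER_CUBIC))
E
```

```text
time: 7.72
tool_pos: [496.9, -16.5, 308.9]
tcp_rot: [3.136, -1.06, -0.091]
contact_force: [0.2, 0.3, -1.1]
grip_width: 0.5
finger_force: 0.1
time: 8.38
tool_pos: [524.6, -25.1, 321.0]
tcp_rot: [-3.137, -1.08, -0.091]
contact_force: [0.0, 0.1, -0.1]
grip_width: 0.9
finger_force: 0.0
```

View pics/s5.png

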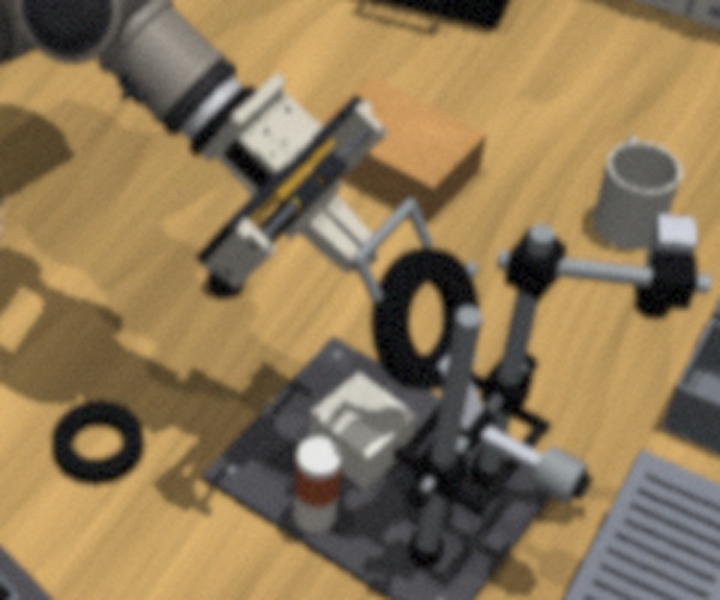

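The bar now runs from (357,257) to (410,203) in this crop. I will work out the angle from that.

```bash
python3 - <<'E'
from h import *
c=cam('scene');ya=-.1;f=np.array([np.cos(ya),np.sin(ya),0]);l=np.array([-np.sin(ya),np.cos(ya),0])
b=np.array([492.,-14,150])
for t in (0,.8,.9,1.,1.1,1.2,1.3):
    m=b+210*(1-np.cos(t))*f+[0,0,210*np.sin(t)]; p=proj('scene',[m-38*l,m+38*l],c); print(t,((p-[230,90])*3).round().tolist(),m.round())
print(readout.get_obs()['tool_pos'],readout.get_obs()['contact_force'])
E
```

```text
0 [[255.0, 343.0], [303.0, 293.0]] [492. -14. 150.]
0.8 [[321.0, 263.0], [371.0, 210.0]] [555. -20. 301.]
0.9 [[337.0, 260.0], [388.0, 207.0]] [571. -22. 314.]
1.0 [[356.0, 259.0], [407.0, 205.0]] [588. -24. 327.]
1.1 [[376.0, 260.0], [427.0, 206.0]] [606. -25. 337.]
1.2 [[397.0, 264.0], [448.0, 208.0]] [625. -27. 346.]
1.3 [[420.0, 269.0], [470.0, 213.0]] [645. -29. 352.]
[524.66381208 -25.12658579 321.09637449] [-0.30913849 -0.04800889  0.67284614]
```

```bash
python3 -m creep '0 0 0 0 0 0 0;0 0 0 0 0 0 0;0 0 0 0 0 0 0;0 0 0 0 0 0 0;0 0 0 0 0 0 0;0 0 0 0 0 0 0;0 0 0 0 0 0 0;0 0 0 0 0 0 0'; python3 - <<'E'
from h import *
cv2.imwrite('pics/s6.png',cv2.resize(viewer.capture('scene')[90:290,230:470,::-1],(720,600),interpolation=cv2.INTER_CUBIC))
E
```

```text
time: 9.1
tool_pos: [525.0, -25.3, 321.3]
tcp_rot: [-3.137, -1.081, -0.091]
contact_force: [0.4, -0.3, -0.5]
grip_width: 0.4
finger_force: 0.0
```

View pics/s6.png

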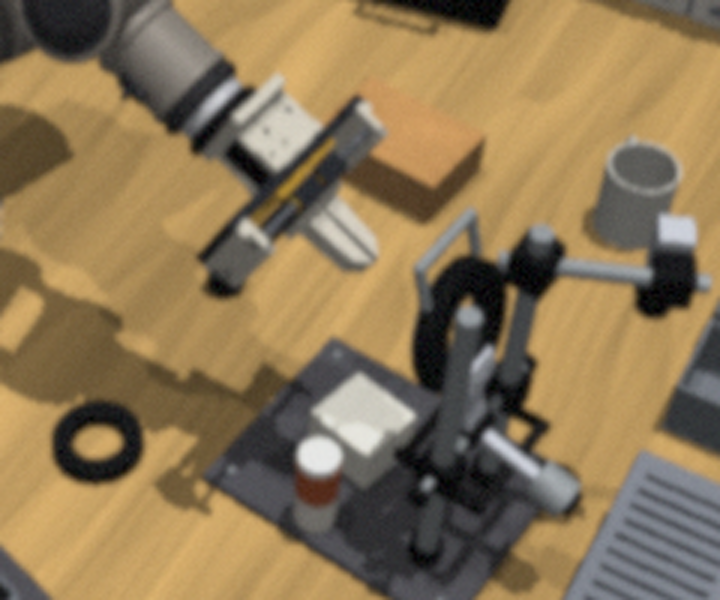

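The bar runs from (420,270) to (472,213), which matches 1.30 rad. The arm is on its upper stop and the fingers are clear. I back off, settle and hand in.

```bash
python3 -m creep '-0.015 0 0 0 0 0 0;-0.03 0 0 0 0 0 0;-0.03 0 0 0 0 0 0;-0.015 0 0 0 0 0 0;0 0 0 0 0 0 0;0 0 0 0 0 0 0;0 0 0 0 0 0 0;0 0 0 0 0 0 0' && python3 -c "
from plant import order
print(order.close_job())"
```

```text
time: 9.82
tool_pos: [436.0, -25.5, 321.7]
tcp_rot: [-3.137, -1.081, -0.091]
contact_force: [-0.4, 0.7, -0.3]
grip_width: 0.1
finger_force: 0.0
the job is handed in; nothing more can be done
None
```

The job is handed in at 9.8 s: the rocker was pressed to its stop (off; highest reading 15 N), the lamp arm is up on its upper stop at about 1.30 rad by the camera, and the robot is clear; no verdict was returned.

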